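Sort stand-off pillars by length in a gauge tray

ROBOT

A 7-joint arm with a two-finger parallel gripper is mounted at the origin on a cart in front of the work surface, level with it; the furniture and walls round the work are solid. World frame = base frame: x ahead of the robot, y to its left, z up, the work surface at z = 0. Lengths are in m, angles in rad, forces in N, time in s.
With the tool pointing down it reaches from about 0.425 to 0.95 m from the base axis. Payload 4.7 kg.
Tool frame: the origin (TCP) lies between the finger pads; the fingertips stand manip.tip_extent ahead of it and the grasp point (between the pads) lies 6 mm ahead of it (manip.tip_extent is the distance from the TCP to the fingertips, in m); z points along the fingers, y is the line along which they close (so a half turn about z gives the same grasp; the last joint's range is limited). The gripper opens to 87 mm and grips with 3 to 60 N. Pads are 19 mm wide; open, the fingers measure 117 mm over their backs; the gripper's body (75 mm by 190 mm) begins 51 mm behind the grasp point.
Start: joints at [-1.142, 0.469, -0.049, 1.532, 0.024, 1.141, -0.082], TCP at [0.298, 0.606, 0.224] pointing down, gripper open.
Joint ranges: [-2.59, 2.59], [-0.33, 1.99], [-1.39, 1.29], [0.1, 2.45], [-1.04, 4.18], [0.21, 1.99], [-2.66, 2.66]. Speed limits (rad/s): [2.57, 2.57, 3.14, 3.14, 3.14, 3.14, 3.14].

INTERFACE

Orientations are given as a unit quaternion [x, y, z, w].
In Python, from workcell import manip gives the robot as it stands. The module is installed in compiled form; this text tells all that it offers. Calls block until the motion is done:
- manip.move_to(position, orientation): joint-space move of the TCP to a pose.
- manip.move_l(position, orientation=None, vel=0.15, max_force=None): straight line of the TCP; orientation=None keeps the orientation; vel is the mean speed in m/s. With max_force (N) it stops when the force on the tool has changed by that much, and returns True; else False.
- manip.move_joints(angles): joint-space move.
- manip.set_gripper(opening): finger opening in m; the grip force is fixed at half the most; returns when the fingers have stopped.
- manip.pause(seconds).
- manip.inverse_kinematics(position, orientation): joint angles nearest the present ones, or None.
- manip.get_obs(): the state.
- manip.grab_frame(name): name is "side" or "top"; returns a dict with "pixels" (384x512x3 uint8, red, green, blue), "fx", "fy", "cx", "cy" (pixels), "rvec" (rotation vector, rad) and "tvec" (3), from world to camera coordinates, as OpenCV has them. Camera axes: x right, y down, z forward; pixel columns grow to the right and rows downward; lengths in m; the calibration is good to about 2 mm. A picture is of the moment at which its call begins. There is no depth.
A pose or a line that the arm cannot do raises manip.Unreachable and nothing moves.
- manip.hand_in(): hands the job in; it is judged then, once.
The state is a dict: "t": time; "q": joint angles; "qvel": joint speeds; "tau": joint torques, N m; "tool_pos": TCP position; "orientation": TCP orientation; "ft_force": force on the tool from outside, world axes, zero at the start; "moment": the same for the moment, N m; "gripper_width": finger opening in m; "finger_force": force on a finger pad.
Only numpy, scipy, OpenCV 4.12 (cv2) and the standard library are available. Lean on these libraries where they do the work, as an engineer would, in place of code of your own. Each camera call takes 0.05 s, during which the arm holds its last target. There are 200 camera calls.

TASK

Sort the two brass stand-off pillars lying loose on the bench by length with the gauge tray: lay the short one down flat in the tray's shortest slot and the long one down flat in its longest slot. Leave the middle-length pillar lying in the middle slot, where it already is.

Things in the scene. Friction and masses are not known exactly. Their poses are not given: they have to be found in the camera images.
- pillar_short_center (a point): Short stand-off pillar: brass, 70 mm long, lying on its side loose on the bench. Middle: a square block 40 mm long, 20 x 20 mm in section (grasp it across); from both its ends a 15 mm thick round threaded end sticks out. Pillars differ only in the length of these ends. The point is its centre, 10 mm above what it lies on; x along the pillar, z up; about 142 g.
- pillar_long_center (a point): Long stand-off pillar: brass, 130 mm long, lying on its side loose on the bench. Middle: a square block 40 mm long, 20 x 20 mm in section (grasp it across); from both its ends a 15 mm thick round threaded end sticks out. Pillars differ only in the length of these ends. The point is its centre, 10 mm above what it lies on; x along the pillar, z up; about 178 g.
- pillar_medium_center (a point): Middle-length stand-off pillar: brass, 100 mm long, lying on its side in the tray's middle slot. Middle: a square block 40 mm long, 20 x 20 mm in section (grasp it across); from both its ends a 15 mm thick round threaded end sticks out. Pillars differ only in the length of these ends. The point is its centre, 10 mm above what it lies on; x along the pillar, z up; about 160 g.
- gauge_tray: Fixed tray, grey with black slot floors, 190 (x) x 250 (y) x 16 mm; origin: centre of its underside. Three slots along its x, centred at x = 0, 40 mm wide, floor 6 mm above the bench, walls 10 mm: 90 mm long at y = +75 mm, 120 mm at y = 0, 150 mm at y = -75 mm. A channel (x -25 to 25 mm) at floor level crosses the tray, so fingers can go down beside a pillar's block. A pillar home in its slot has its centre at z = 16 mm.
Mind the look-alikes: they are no part of the job. Leave any blue or turquoise look-alike of the part that bears pillar_medium_center alone. Leave any turquoise look-alike of the part that bears pillar_long_center alone.

How it is judged:
By the outcome, as a careful person would: the job done as asked, in the order asked, and still so for the second after the job is handed in, with the robot touching nothing.
It also fails if it takes over 64 s, if anything falls off the work surface, if the arm or the gripper's body presses on something with over 40 N, if the wrist force passes 120 N, or if a joint passes its speed limit or range.

## Working session

There is one attempt and no reset: what is moved stays moved. The work goes in short steps, each a Python script; the robot and the scene stay as the last script left them, time stands still between calls to the robot, and variables do not carry over. Pictures are saved under pics/ and viewed, at most 10 in all, crops included, and the job is handed in when it is done.

```bash
mkdir -p pics
python3 - <<'E'
from workcell import manip
import cv2,pickle
for n in("top","side"):
    f=manip.grab_frame(n); pickle.dump(f,open(f"{n}0.pkl","wb"))
    cv2.imwrite(f"pics/{n}0.png",cv2.cvtColor(f["pixels"],cv2.COLOR_RGB2BGR))
    print(n,f["fx"],f["cx"],f["cy"],f["rvec"],f["tvec"])
o=manip.get_obs();print(o["t"],o["tool_pos"],o["orientation"],manip.tip_extent,o["gripper_width"])
E
```

```text
top 464.83688769225813 254.48293584918966 188.31183856571954 [ 2.19963471 -2.17096549  0.06992911] [-0.09726839  0.48170472  1.3098339 ]
side 357.736843915984 252.88116274568796 189.9979674411561 [ 2.30039728  0.03789268 -0.00741594] [-0.50807452 -0.041451    1.06420051]
0.1 [0.2980723  0.60502439 0.22281497] [ 2.26876805e-01  9.73923069e-01 -8.62073695e-04 -1.68133761e-04] 0.025 0.08667459776902589
```

View pics/top0.png

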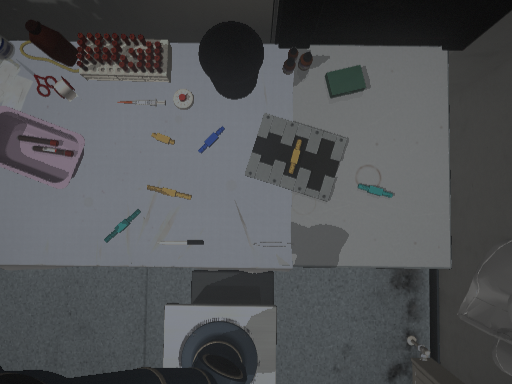

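View pics/side0.png

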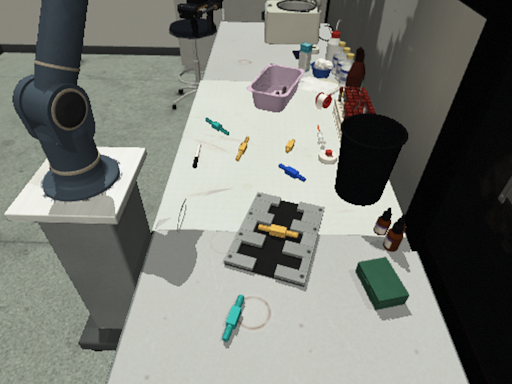

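The top view shows two loose brass pillars: a short one at (163,138) and a long one at (169,192). The third brass pillar is in the tray at (296,157). The look-alikes are turquoise at (375,190) and (122,225), and blue at (211,140). The brass ones fit the description; I'll confirm this in an enlarged crop and measure them by colour.

```bash
cat > h.py <<'E'
import numpy as np,cv2
def ray(f,uv,z):
    R=cv2.Rodrigues(np.array(f["rvec"],float))[0];t=np.array(f["tvec"],float)
    d=R.T@np.array([(uv[0]-f["cx"])/f["fx"],(uv[1]-f["cy"])/f["fy"],1]);c=-R.T@t
    return (c+d*(z-c[2])/d[2])
def proj(f,P):
    K=np.array([[f["fx"],0,f["cx"]],[0,f["fy"],f["cy"]],[0,0,1]])
    return cv2.projectPoints(np.array(P,float).reshape(-1,3),np.array(f["rvec"],float),np.array(f["tvec"],float),K,None)[0][:,0]
def brass(f,z=0.01):
    """brass blobs: pixel centroid, world centre, yaw, length (axis at height z)"""
    hsv=cv2.cvtColor(f["pixels"],cv2.COLOR_RGB2HSV)
    m=cv2.inRange(hsv,(12,110,60),(30,255,255)); n,l,s,c=cv2.connectedComponentsWithStats(m)
    out=[]
    for i in range(1,n):
        if s[i,4]<30: continue
        v,u=np.nonzero(l==i)
        W=np.array([ray(f,p,z)[:2] for p in zip(u,v)])
        r=cv2.minAreaRect((W*1000).astype(np.float32)); mu=W.mean(0)
        a=np.linalg.svd(W-mu,full_matrices=False)[2][0]; pr=(W-mu)@a
        mid=mu+a*(pr.max()+pr.min())/2
        out.append((c[i].round(1),mu.round(4),mid.round(4),round(np.arctan2(a[1],a[0])%np.pi,3),round(np.ptp(pr),4),s[i,4]))
    return out
E
python3 - <<'E'
from h import *;import pickle
for n in("top","side"):
    f=pickle.load(open(n+"0.pkl","rb"))
    for b in brass(f): print(n,*b)
f=pickle.load(open("top0.pkl","rb"));p=cv2.cvtColor(f["pixels"],cv2.COLOR_RGB2BGR)
a=cv2.resize(p[100:260,100:240],None,fx=3.0,fy=3.0,interpolation=2)
b=cv2.resize(p[105:209,240:356],None,fx=3.2,fy=3.2,interpolation=2)
o=np.zeros((480,420+b.shape[1],3),np.uint8);o[:,:420]=a;o[:b.shape[0],420:]=b
cv2.imwrite("pics/crop.png",o)
E
```

```text
top [23.9 46.3] [0.8918 0.5902] [0.8909 0.5905] 2.854 0.0423 32
top [161.1 137.3] [0.6275 0.1809] [0.6283 0.1835] 1.243 0.0507 91
top [294.8 156.3] [ 0.5774 -0.2058] [ 0.5777 -0.2059] 2.883 0.0985 175
top [169.  191.3] [0.4715 0.154 ] [0.4722 0.1558] 1.226 0.0385 63
top [182.8 195.4] [0.4603 0.1141] [0.4601 0.1135] 1.345 0.0411 33
side [346.6  49.9] [0.9497 1.0234] [0.949  1.0319] 1.646 0.2298 92
side [242.1 148.5] [0.4691 0.1466] [0.4696 0.1488] 1.363 0.1329 108
side [289.5 145.4] [0.6235 0.1694] [0.623 0.168] 1.272 0.074 72
side [277.7 230.5] [ 0.5763 -0.2039] [ 0.5761 -0.2039] 2.879 0.1039 346
```

View pics/crop.png

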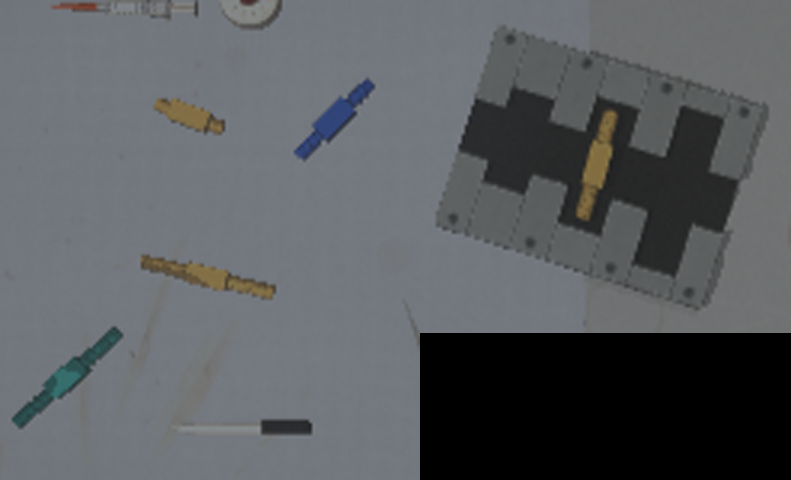

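The crop confirms it: the brass short and long pillars are loose, with blue and turquoise look-alikes beside them. In the tray the short slot is on the left and the long slot on the right. Next I'll fit the tray pose using the slot-floor mask from both cameras and refine the pillar positions.

```bash
sed -i 's/(12,110,60),(30,255,255)/(11,75,40),(32,255,255)/' h.py
cat >> h.py <<'E'
def traypts(T,L): 
    x,y,a=T; c,s=np.cos(a),np.sin(a); L=np.atleast_2d(L); return np.c_[x+c*L[:,0]-s*L[:,1],y+s*L[:,0]+c*L[:,1],L[:,2]]
E
python3 - <<'E'
from h import *;import pickle
from scipy.optimize import minimize
F={n:pickle.load(open(n+"0.pkl","rb")) for n in("top","side")}
for n,f in F.items():
    for b in brass(f): print(n,*b)
rects=[(-25,25,-125,125),(-45,45,55,95),(-60,60,-20,20),(-75,75,-95,-55)]
def render(f,T,S=4):
    ms=[]
    for z in(.006,.016):
        m=np.zeros((384*S,512*S),np.uint8)
        for a,b,c,d in rects:
            P=traypts(T,np.array([[a,c,z*1e3],[b,c,z*1e3],[b,d,z*1e3],[a,d,z*1e3]])/1e3)
            cv2.fillConvexPoly(m,np.round((proj(f,P)+.5)*S*16-8).astype(np.int32),255,shift=4)
        ms.append(m)
    return cv2.resize(ms[0]&ms[1],(512,384),interpolation=cv2.INTER_AREA)/255.
def obs(f):
    hsv=cv2.cvtColor(f["pixels"],cv2.COLOR_RGB2HSV); b=cv2.inRange(hsv,(11,75,40),(32,255,255))>0
    g=f["pixels"].max(2); return ((g<70)|b).astype(float)
T0=np.array([.577,-.206,2.88-np.pi])
for use in(("top",),("side",),("top","side")):
    O={n:obs(F[n]) for n in use}; W={}
    for n in use:
        w=np.zeros((384,512),np.uint8); q=proj(F[n],traypts(T0,np.array([[-97,-125,16],[97,-125,16],[97,125,16],[-97,125,16]])/1e3)*[1,1,1])
        cv2.fillConvexPoly(w,q.astype(np.int32),1); W[n]=w
    cost=lambda p:sum((W[n]*abs(render(F[n],T0+p*[.01,.01,.05])-O[n])).sum() for n in use)
    r=minimize(cost,[0,0,0],method="Nelder-Mead",options=dict(initial_simplex=[[0,0,0],[1,0,0],[0,1,0],[0,0,1]],maxiter=150))
    print(use,T0+r.x*[.01,.01,.05],r.fun,sum((W[n]*O[n]).sum() for n in use))
E
```

```text
top [43.8 57.9] [0.8578 0.5305] [0.8519 0.5171] 1.162 0.1877 184
top [162.5 137.9] [0.626  0.1768] [0.626  0.1768] 1.215 0.068 130
top [294.9 155.9] [ 0.5785 -0.2059] [ 0.5783 -0.2059] 2.884 0.1028 208
top [168.9 191.7] [0.4705 0.1543] [0.4707 0.1551] 1.343 0.1284 206
side [346.6  49.7] [0.9502 1.0253] [0.9498 1.0319] 1.638 0.2301 120
side [241.9 148.4] [0.4686 0.1471] [0.4689 0.1486] 1.365 0.1337 119
side [289.6 145.2] [0.6236 0.171 ] [0.6232 0.1699] 1.293 0.0797 78
side [277.9 230.6] [ 0.5769 -0.2042] [ 0.5764 -0.204 ] 2.873 0.1046 362
('top',) [ 0.5769942  -0.20728398 -0.29387992] 146.51372549019607 2600.0
('side',) [ 0.57553555 -0.21047672 -0.29300105] 125.81960784313725 2323.0
('top', 'side') [ 0.57644628 -0.20862157 -0.2959298 ] 373.5607843137255 4923.0
```

```bash
cat >> h.py <<'E'
from workcell import manip
def quat(phi): t=(phi+np.pi/2)/2; return [np.cos(t),np.sin(t),0,0]
def yaw_near(phi,ref): return phi+np.pi*np.round((ref-phi)/np.pi)
T=np.array([.5768,-.2080,-.2935])
def job(c,pyaw,slot_y,via):
    g=yaw_near(pyaw-np.pi/2,np.arctan2(c[1],c[0])); q=quat(g)
    manip.move_to([*c,.2],q); manip.move_l([*c,.06],q,vel=.25)
    hit=manip.move_l([*c,.028],q,vel=.06,max_force=10)
    manip.set_gripper(0.0); o=manip.get_obs(); print("grasp",hit,o["tool_pos"],o["gripper_width"],o["finger_force"],o["t"])
    if not .015<o["gripper_width"]<.026: manip.set_gripper(.087); manip.move_l([*c,.2],vel=.2); return print("no grasp")
    z0=o["tool_pos"][2]; manip.move_l([*c,.13],vel=.2)
    s=traypts(T,[[0,slot_y,0]])[0,:2]; p=yaw_near(T[2]+np.pi/2,g); qs=quat(p)
    if via: manip.move_l([*via,.13],quat((g+p)/2),vel=.25)
    manip.move_l([*s,.10],qs,vel=.25)
    o=manip.get_obs(); print("above",o["gripper_width"],o["tool_pos"],s)
    manip.move_l([*s,z0+.014],vel=.12); hit=manip.move_l([*s,z0+.006],vel=.03,max_force=6)
    o=manip.get_obs(); print("down",hit,o["tool_pos"]-np.array([0,0,z0]),o["ft_force"])
    manip.set_gripper(.04); manip.move_l([*s,.15],vel=.15); print("t",manip.get_obs()["t"])
E
python3 - <<'E'
from h import *
job(np.array([.625,.175]),1.225,.075,[.54,.02])
for n in("top","side"):
    f=manip.grab_frame(n); cv2.imwrite(f"pics/{n}1.png",cv2.cvtColor(f["pixels"],cv2.COLOR_RGB2BGR))
    for b in brass(f): print(n,*b)
E
```

```text
grasp False [0.62502454 0.17499121 0.02800834] 0.0005307576250562696 0.0 4.9667
no grasp
top [42.9 57.5] [0.8589 0.5332] [0.8529 0.5197] 1.151 0.1824 179
top [162.5 137.9] [0.6259 0.1767] [0.6259 0.1766] 1.223 0.0686 134
top [294.8 156.1] [ 0.5777 -0.2058] [ 0.5779 -0.2059] 2.88 0.102 204
top [168.5 191.7] [0.4703 0.1552] [0.4703 0.1552] 1.348 0.1284 215
side [346.6  49.8] [0.9502 1.0249] [0.9497 1.0319] 1.639 0.2301 119
side [282.6  60.1] [0.623  0.8758] [0.6307 0.8739] 2.897 0.1513 95
side [313.9  58.3] [0.7743 0.9044] [0.773  0.9049] 2.767 0.0673 38
side [241.9 148.4] [0.4686 0.1471] [0.4689 0.1486] 1.365 0.1337 119
side [289.6 145.2] [0.6236 0.1707] [0.6234 0.1698] 1.285 0.0797 77
side [277.9 230.7] [ 0.5767 -0.2043] [ 0.5763 -0.2042] 2.868 0.1046 362
```

View pics/side1.png

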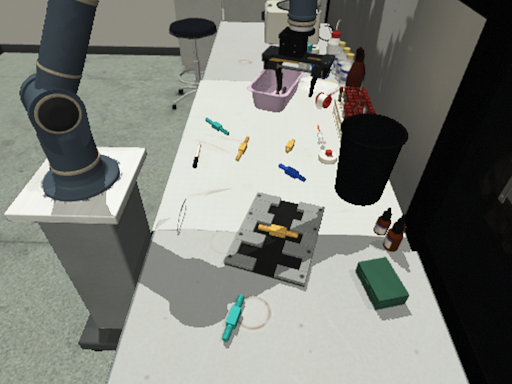

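The gripper closed on nothing, and the pillar is undisturbed. The side view shows the hand at about (297,75), well beyond the pillar at (289,145), so the reported pose and the picture disagree. I'll check the top view and project the TCP into both images.

Run:
```python
from h import *
o=manip.get_obs();print(o["t"],o["q"],o["tool_pos"],o["orientation"])
for n in("top","side"):
    f=manip.grab_frame(n);p=np.array(o["tool_pos"])
    print(n,proj(f,[p,p+[0,0,-.025],[.625,.175,.01],[0,0,0]]).round(1), f["rvec"],f["tvec"])
```

```text
7.5917 [-0.63960911  0.46725055  0.42464347  1.64887301 -0.21220093  1.07460338
 -0.49888891] [0.62401402 0.17481213 0.19827324] [ 8.18204620e-01  5.74924917e-01 -1.54797872e-03 -3.79382906e-04]
top [[148.  125.3]
 [150.3 127.3]
 [163.1 138.2]
 [220.  359.3]] [ 2.19963471 -2.17096549  0.06992911] [-0.09726839  0.48170472  1.3098339 ]
side [[294.5  91.3]
 [293.8  99.1]
 [289.9 144.4]
 [ 82.1 176.1]] [ 2.30039728  0.03789268 -0.00741594] [-0.50807452 -0.041451    1.06420051]
```

View pics/top1.png

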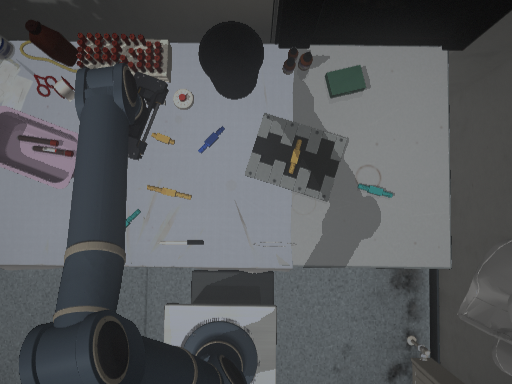

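The projected TCP matches the picture in both views, so the frames agree. I'll go down again, open, and look from near before closing.

Run:
```python
from h import *
q=quat(1.225-np.pi/2); c=[.625,.175]
manip.move_l([*c,.06],q,vel=.25); print(manip.move_l([*c,.028],q,vel=.06,max_force=10))
o=manip.get_obs();print(o["tool_pos"],o["gripper_width"],o["ft_force"],o["t"])
f=manip.grab_frame("side");g=manip.grab_frame("top");P=cv2.cvtColor(f["pixels"],cv2.COLOR_RGB2BGR);G=cv2.cvtColor(g["pixels"],cv2.COLOR_RGB2BGR)
p=np.array(o["tool_pos"]);y=np.array([np.cos(1.225-np.pi/2),np.sin(1.225-np.pi/2),0])
print(proj(f,[p,p-[0,0,.025],p-[0,0,.025]+.0435*y,p-[0,0,.025]-.0435*y]).round(1))
a=cv2.resize(P[90:180,240:340],None,fx=5,fy=5,interpolation=2);b=cv2.resize(G[80:170,115:175],None,fx=5,fy=5,interpolation=2)
cv2.imwrite("pics/near1.png",np.hstack([a,b]))
```

```text
False
[0.62508012 0.17490465 0.02784931] 0.08691464383765636 [ 0.08512805  0.076301   -0.3727859 ] 9.0833
[[290.4 139.9]
 [289.8 146.3]
 [302.5 149.1]
 [277.3 143.4]]
```

View pics/near1.png

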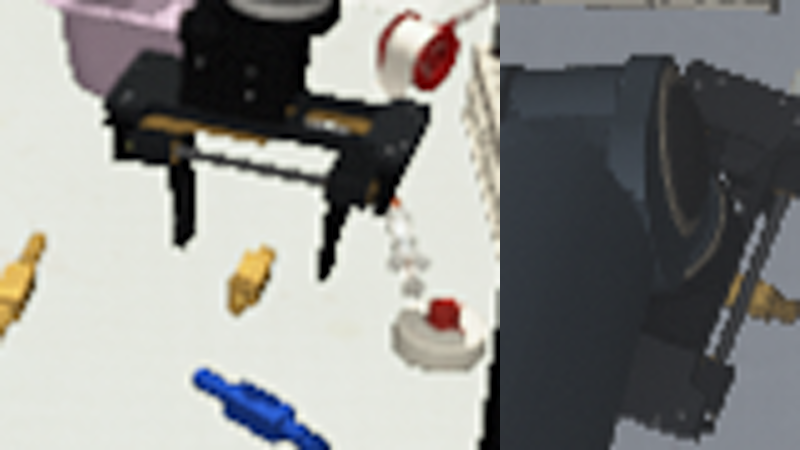

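The side crop shows the fingertips at (276,139) and (305,146), about 4 px above their computed place. They are straddling the pillar at (290,146) but roughly 15 mm too high. I'll probe gently for the bench with a force guard.

Run:
```python
from h import *
print(manip.move_l([.625,.175,.003],vel=.02,max_force=4))
o=manip.get_obs();print(o["tool_pos"],o["ft_force"],o["moment"],o["t"])
f=manip.grab_frame("side");P=cv2.cvtColor(f["pixels"],cv2.COLOR_RGB2BGR)
g=manip.grab_frame("top");G=cv2.cvtColor(g["pixels"],cv2.COLOR_RGB2BGR)
a=cv2.resize(P[90:180,240:340],None,fx=5,fy=5,interpolation=2);b=cv2.resize(G[80:170,115:175],None,fx=5,fy=5,interpolation=2)
cv2.imwrite("pics/near2.png",np.hstack([a,b]))
```

```text
False
[0.62516292 0.17501967 0.0031854 ] [ 0.18441229 -0.38902709  0.20381437] [-0.05946624  0.05413503 -0.04328184] 10.5833
```

View pics/near2.png

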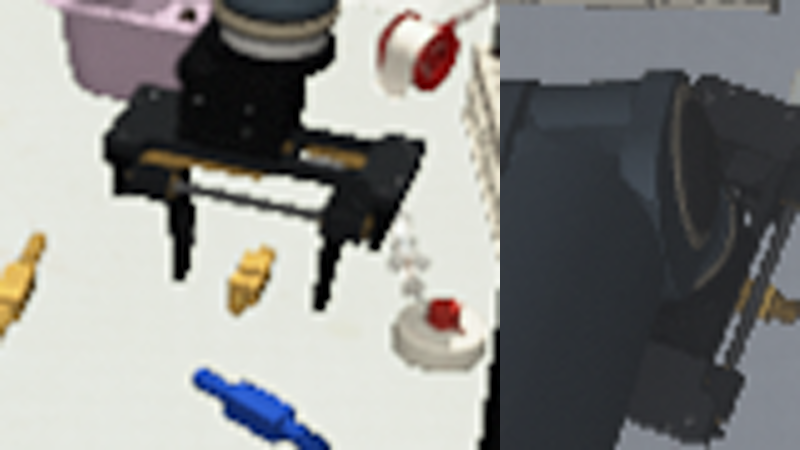

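The tips are now at about (276,146) and (304,152) with still no contact at TCP z = 0.003. So the stated tip extent doesn't hold, and the tips really stand about at the TCP height. The pillar is centred between the fingers. I'll find the bench by a gentle touch, rise 2 mm, grasp, then check by lifting.

Run:
```python
from h import *
hit=manip.move_l([.625,.175,-.015],vel=.015,max_force=3)
o=manip.get_obs();zc=o["tool_pos"][2];print(hit,zc,o["ft_force"],o["t"])
if hit:
    manip.move_l([.625,.175,zc+.003],vel=.03); manip.set_gripper(0.0)
    o=manip.get_obs();print(o["tool_pos"],o["gripper_width"],o["finger_force"],o["ft_force"])
    if o["gripper_width"]>.012:
        manip.move_l([.625,.175,.10],vel=.15); o=manip.get_obs();print(o["tool_pos"],o["gripper_width"],o["finger_force"],o["ft_force"],o["t"])
        f=manip.grab_frame("side");print(*brass(f,.10),sep="\n");P=cv2.cvtColor(f["pixels"],cv2.COLOR_RGB2BGR)
        cv2.imwrite("pics/lift.png",cv2.resize(P[60:180,230:350],None,fx=4,fy=4,interpolation=2))
```

```text
True 0.0016843068194258362 [-0.71951118  0.08235031  4.7736531 ] 11.0667
[0.62500909 0.17500457 0.00469222] 0.019509057565211263 29.99997854232788 [0.32593378 0.65478494 0.56693638]
[0.62412011 0.17497559 0.09911155] 0.019991520251374337 29.999465346336365 [-0.57773467 -0.43797251 -1.34374616] 13.2167
(array([346.6,  49.8]), array([0.8936, 0.7798]), array([0.8932, 0.7859]), np.float64(1.639), np.float64(0.1993), np.int32(119))
(array([306.9,  92. ]), array([0.687 , 0.3701]), array([0.6875, 0.3694]), np.float64(2.152), np.float64(0.0369), np.int32(33))
(array([291. ,  96.3]), array([0.6294, 0.3359]), array([0.6315, 0.3352]), np.float64(2.854), np.float64(0.1022), np.int32(97))
(array([291.1, 120.1]), array([0.6221, 0.1779]), array([0.6223, 0.1788]), np.float64(1.341), np.float64(0.0779), np.int32(84))
(array([242. , 148.4]), array([0.4766, 0.0197]), array([0.4768, 0.0209]), np.float64(1.367), np.float64(0.1158), np.int32(118))
(array([277.9, 230.7]), array([ 0.5703, -0.2849]), array([ 0.5698, -0.2848]), np.float64(2.871), np.float64(0.0906), np.int32(359))
```

Grasped (width 20 mm, about 1.4 N more weight, pillar seen rising with the hand at (291,120)). In practice the tips sit at the TCP height, so I'll use heights relative to that and carry the short pillar to its slot.

```bash
cat >> h.py <<'E'
def place(g,z0,slot_y,via,zt=.09):
    s=traypts(T,[[0,slot_y,0]])[0,:2]; p=yaw_near(T[2]+np.pi/2,g); qs=quat(p)
    if via: manip.move_l([*via,zt],quat((g+p)/2),vel=.25)
    manip.move_l([*s,zt],qs,vel=.22); manip.move_l([*s,z0+.016],vel=.15)
    hit=manip.move_l([*s,z0+.0045],vel=.03,max_force=4)
    o=manip.get_obs(); print("down",hit,o["tool_pos"],z0,o["gripper_width"],o["ft_force"])
    manip.set_gripper(.045); manip.move_l([*s,zt],vel=.15); print("t",manip.get_obs()["t"])
def pick(c,pyaw,z0=.0045):
    g=yaw_near(pyaw-np.pi/2,np.arctan2(c[1],c[0])); q=quat(g)
    manip.set_gripper(.087); manip.move_l([*c,.09],q,vel=.25); hit=manip.move_l([*c,.03],vel=.2)
    hit=manip.move_l([*c,z0],vel=.06,max_force=5); manip.set_gripper(0.)
    o=manip.get_obs(); print("grasp",hit,o["tool_pos"],o["gripper_width"],o["finger_force"],o["t"])
    return g,o["tool_pos"][2],o["gripper_width"]
E
python3 - <<'E'
from h import *
place(1.225-np.pi/2,.0047,.075,[.54,.03])
manip.move_l([.50,.05,.12],vel=.25)
f=manip.grab_frame("side");g=manip.grab_frame("top")
for b in brass(f,.016)+brass(g,.016): print(*b)
P,G=[cv2.cvtColor(x["pixels"],cv2.COLOR_RGB2BGR) for x in(f,g)]
a=cv2.resize(P[180:290,215:335],None,fx=3.3,fy=3.3,interpolation=2);b=cv2.resize(G[100:210,235:355],None,fx=3.3,fy=3.3,interpolation=2)
cv2.imwrite("pics/p1.png",np.hstack([a,b]))
E
```

```text
down True [ 0.5990173  -0.136185    0.01061063] 0.0047 0.01979794199136323 [-0.50891237  0.99850335  5.0825154 ]
t 17.5583
[346.6  49.7] [0.9464 1.0089] [0.946  1.0155] 1.638 0.228 120
[261.2 108.9] [0.5278 0.3955] [0.5228 0.3852] 1.123 0.0922 44
[241.1 150.1] [0.467  0.1289] [0.4661 0.1245] 1.38 0.1007 99
[285.2 210.4] [ 0.5971 -0.138 ] [ 0.5965 -0.1377] 2.796 0.0736 252
[277.9 230.7] [ 0.5763 -0.2098] [ 0.5759 -0.2097] 2.87 0.1036 360
[43.8 57.8] [0.8559 0.5278] [0.85   0.5143] 1.158 0.1868 184
[269.9 148.3] [ 0.5987 -0.1335] [ 0.5982 -0.1334] 2.853 0.0704 144
[294.9 156.1] [ 0.577  -0.2056] [ 0.5764 -0.2054] 2.885 0.1003 199
```

View pics/p1.png

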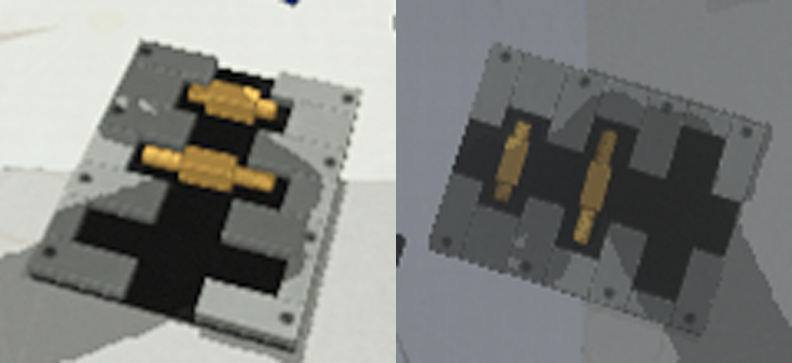

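The short pillar lies flat inside the shortest slot: crop (515,160), centre (0.598,-0.136), and it touched down 6 mm above the bench grasp height, as it should. Now the long one.

Run:
```python
from h import *
c=np.array([.470,.153]); g,z0,w=pick(c,1.345)
if .015<w<.026:
    manip.move_l([*c,.09],vel=.15); print(manip.get_obs()["gripper_width"])
    place(g,z0,-.075,[.50,-.03])
    manip.move_l([.50,.05,.15],vel=.25)
f=manip.grab_frame("side");g=manip.grab_frame("top")
for b in brass(f,.016)+brass(g,.016): print(*b)
P,G=[cv2.cvtColor(x["pixels"],cv2.COLOR_RGB2BGR) for x in(f,g)]
a=cv2.resize(P[180:290,215:335],None,fx=3.3,fy=3.3,interpolation=2);b=cv2.resize(G[100:210,235:355],None,fx=3.3,fy=3.3,interpolation=2)
cv2.imwrite("pics/p2.png",np.hstack([a,b])); print(traypts(T,[[0,-.075,0]]))
```

```text
grasp False [0.46998275 0.15298903 0.00449469] 0.01967975301681875 29.997852444648743 23.525
0.020270639652409023
down True [ 0.55561603 -0.28002178  0.01045476] 0.0044946860087702566 0.01955078896046741 [-0.50056513 -0.32340948  4.07768096]
t 29.0
[346.6  49.8] [0.9464 1.0085] [0.946  1.0155] 1.639 0.228 119
[261.8  98.5] [0.5292 0.4771] [0.5261 0.4697] 1.185 0.1017 46
[285.2 210.4] [ 0.5972 -0.1379] [ 0.5965 -0.1377] 2.801 0.0736 253
[277.9 230.7] [ 0.5763 -0.2098] [ 0.5755 -0.2096] 2.872 0.103 358
[270.1 253.8] [ 0.5564 -0.2821] [ 0.5558 -0.282 ] 2.839 0.1332 498
[43.9 57.8] [0.8558 0.5274] [0.85   0.5143] 1.157 0.1868 183
[269.8 148.3] [ 0.5985 -0.1334] [ 0.5982 -0.1333] 2.857 0.0704 143
[295.  155.9] [ 0.5777 -0.2058] [ 0.5774 -0.2057] 2.888 0.1008 198
[320.2 163.8] [ 0.5558 -0.278 ] [ 0.557  -0.2783] 2.842 0.1313 253
[[ 0.55510218 -0.27979279  0.        ]]
```

View pics/p2.png

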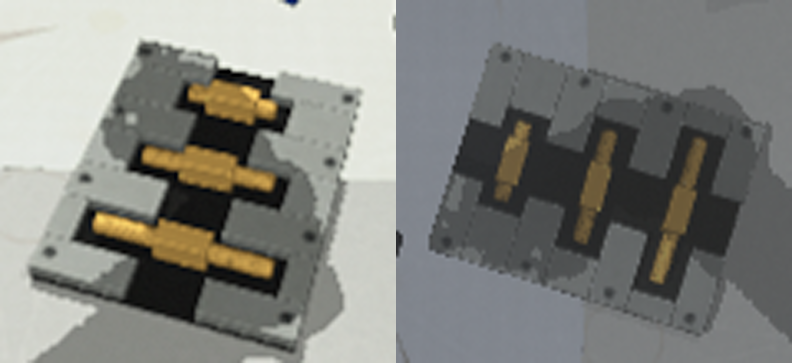

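All three pillars lie flat in their slots: long at crop (680,210), medium untouched at (593,187), short at (515,160). The arm is clear of everything, so I'm handing in.

```bash
python3 -c "
from workcell import manip
print(manip.hand_in())"
```

```text
the job is handed in; nothing more can be done
None
```

The job is handed in: the short pillar lies flat in the shortest slot and the long one in the longest, with the medium pillar and the look-alikes untouched, and the last move ended about 30 s into the 64 s limit. The first grasp closed on nothing because the fingertips really stand at about TCP height, not the stated 25 mm ahead of it.

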